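# Dispense one connector insert and seat it in the shell

### The arm

A 6-joint arm with a two-finger parallel gripper is mounted at the origin on the work surface. World frame = base frame: x ahead of the robot, y to its left, z up, the work surface at z = 0. Lengths are in m, angles in rad, forces in N, time in s.
With the tool pointing down it reaches from about 0.325 to 0.875 m from the base axis. Payload 4.4 kg.
Tool frame: the origin (TCP) lies midway between the tips of the shut fingers; the grasp point (between the pads) lies 19 mm behind it; z points along the fingers, y is the direction in which the jaws open and shut (so a half turn about z gives the same grasp; the last joint's range is limited). The gripper opens to 85 mm and grips with 20 to 120 N. Pads are 22 mm wide; open, the fingers measure 114 mm over their backs; the gripper's body (76 mm by 85 mm) begins 54 mm behind the grasp point. The pads swing forward as they close: fully open they stand 13 mm farther back than shut.
Start: joints at [-1.496, 0.207, 1.542, -0, 1.393, -0.15], TCP at [0.129, -0.56, 0.231] pointing down, gripper open.
Joint ranges: [-2.73, 2.73], [-0.86, 2.22], [0.23, 2.46], [-1.11, 4.25], [0.08, 2.63], [-2.82, 2.82]. Speed limits (rad/s): [2.79, 2.79, 3.14, 3.14, 3.14, 3.14].

### API

Orientations are given as a unit quaternion [x, y, z, w].
In Python, from station import get_obs, eyes, workorder gives the robot as it stands.
- The arm moves only by the shell command python3 -m inch 'ROWS' [FORCE]. ROWS is JSON, a list of rows, each a list of 7 numbers: the gripper's target within -1 to 1 (shut at 1, half-way at 0, fully open at -1), then the shift along the tool's x, y, z in m, then the turn, a rotation vector about the tool's x, y, z in degrees. In form: [[claw, tx, ty, tz, wx, wy, wz], ...]. A call has 1 to 5 rows; each row is the pose to reach, as a shift and turn from the pose commanded when the call began, along the tool's axes at that moment; what a row does not reach only later rows make up. A row lasts 1/10 s, in which the tool goes at most 50 mm and 8.59 degrees, less where a joint would pass 70% of its speed; a pose out of reach is approached as far as the arm can. A call with a gripper value outside its range is refused whole. The fingers move at their own pace and stop on an object; FORCE is the grip in N (left out, the last holds). Time passes only in rows, so rows that repeat a pose let the fingers close. It gives the time, the measured TCP pose, the force and the opening at its end, in the units of the state.
- get_obs(): the state, without advancing time (a new reading comes with each control period).
- eyes.snapshot(name): name is "scene" or "top" or "wrist"; returns (picture, depth): 420x560x3 uint8, blue, green, red; 420x560 float32, m along the optical axis (not along the pixel's ray), 0 where there is no reading.
- eyes.get_calibration(name): a dict with "fov_y" (degrees; the focal length in pixels is half the picture's height over the tangent of half this angle, whatever the lens; pixels are square), "cx", "cy" (the principal point, pixels), "dist_coeffs" ([k1, k2, p1, p2, k3] as OpenCV has them; the pictures are not rectified), "R" (3x3) and "t" (3): a world point X has camera coordinates R X + t. Camera axes: x right, y down, z forward; pixel columns grow to the right and rows downward; lengths in m; the calibration is good to about 2 mm. A picture is of the moment at which its call begins: read the wrist's pose just before it. get_calibration takes no time and is no camera call; for the wrist camera it gives the pose at the moment of the call.
- workorder.sign_off(): hands the job in, once; it reports no verdict.
The state is a dict: "clock": time; "joint_pos": joint angles; "qd": joint speeds; "tau": joint torques, N m; "tcp_pos": TCP position; "tool_rot": TCP orientation; "contact_force": force on the tool from outside, world axes, zero at the start; "torque": the same for the moment, N m; "finger_gap": finger opening in m.
Only numpy, scipy, OpenCV 4.12 (cv2) and the standard library are available. Lean on these libraries where they do the work, as an engineer would, in place of code of your own. Each camera call takes 0.05 s, during which the arm holds its last target. There are 200 camera calls.

### The job

Get one round insert from the bench dispenser: press its sprung knob straight down until the plunger bottoms on its stop, hold it down there for a full second, and let it come all the way up again, without ever loading the dispenser with more than 25 N. Then take the insert that came out and lower it gently, without dropping or forcing it, into the open mouth of the connector shell held in the vise, fully home and upright. Leave the other inserts in the magazine and everything else on the bench where it is.

Things in the scene. Friction and masses are not known exactly. Their poses are not given: they have to be found in the camera images.
- dispenser: Grey metal bench dispenser, fixed, base plate 180 x 60 x 20 mm (x -100 to +80 mm). Origin: on the bench, under the axis of its aluminium magazine; x points the way inserts come out, z up. A part stroke leaves an insert in the gate; a full one pushes it 44 mm out along x; as the plunger returns, the slide draws back and the stack drops by one.
- housing_top (a point): Centre of the top of the dispenser's grey housing (60 x 50 mm, 85 mm above the bench), at dispenser x = -65 mm. The vertical plunger passes through it, carrying a black flat-topped round knob, 40 mm diameter, 16 mm high. The knob is screwed up or down its stem, differently each time: its top is 134 to 148 mm above the bench when up. It does not shift in use.
- ledge (a point): Where a dispensed insert ends up standing: point on the open delivery ledge (the base plate's top, 20 mm above the bench), at dispenser x = +43 mm, y = 0. The ledge runs from x = 19 to 77 mm, 60 mm wide, with a 4 mm high lip at its far end.
- magazine (a point): Point on the axis of the magazine, 54 mm above the bench: square aluminium tube 37 x 37 mm, top 88 mm above the bench, 22.5 mm high gate to the ledge.
- plunger (a joint): How far the plunger is pressed, m: 0 up, 0.022 on its stop. Spring: about 2.5 N to start, about 10 N just before the stop, then hard. It returns by itself.
- insert1_center (a point): Centre of the lowest insert of the stack, the one to be dispensed: grey plastic cylinder of 26 mm diameter, 20 mm high, 14 to 28 g, axis along its z, with six tiny brass pins on top.
- insert2_center (a point): Centre of the second insert in the magazine, same shape.
- insert3_center (a point): Centre of the third insert in the magazine, same shape.
- insert1: The lowest insert, the one to be dispensed; origin at the centre of its underside.
- vise: Small blue bench vise with ivory soft jaws (130 x 75 mm base, jaws' top 82 mm above the bench, screw along its +x), fixed, holding a steel connector shell upright. Origin: on the bench, under the shell's axis.
- shell_mouth (a point): Centre of the shell's open mouth, level with its rim, 100 mm above the bench. Shell 38 mm outside diameter, 41 mm at the rim; round bore of 30 mm diameter, bevelled wider to 36 mm over its top 4 mm; flat floor 10 mm below the rim, so a seated insert stands 10 mm proud and its centre is level with the rim.
- screwdriver: Bystander: screwdriver lying on the bench, 190 mm long.
- flux_jar: Bystander: jar, 48 mm diameter, 50 mm high.
- tape_reel: Bystander: black reel of tape lying flat, 90 mm diameter, 24 mm high.
- pliers: Bystander: pliers with red handles, 170 mm long.
- spare_shell: Bystander: loose steel connector shell standing on the bench (not in the vise), 37 mm diameter, 46 mm high.
- backshell: Bystander: black stepped plastic connector part standing on the bench, 38 mm diameter, 50 mm high.
Mind the look-alikes: they are no part of the job. Of the things shaped like the dispenser, the grey one is meant. Of the things that look like the vise, the smaller one is meant.

How it is judged:
On the way, in this order (a step that is already met when the one before it is completed fails the run):
1. the plunger is pressed on to its stop (within 1.5 mm) and held there for 0.7 s (value of joint plunger above 0.0205 m), for 0.7 s.
2. the plunger is let all the way up (within 3 mm) with the insert out on the ledge (value of joint plunger below 0.003 m and horizontal distance between insert1_center and magazine above 0.035 m), for 0.1 s.
At the end, for the whole second after the job is handed in: The dispensed insert stands at rest in the shell in the vise: its axis within 4 mm of the shell's, its centre level with the rim (at most 2 mm above it), upright within 0.1 rad; the plunger is up (within 3 mm) and the other two inserts are still in the magazine (within 8 mm of its axis) (horizontal distance between insert1_center and shell_mouth below 0.004 m and z of insert1_center in the frame of shell_mouth between -0.003 and 0.002 m and angle between insert1_center's own z axis and vertical below 0.1 rad and linear speed of insert1 below 0.02 m/s and value of joint plunger below 0.003 m and horizontal distance between each of insert2_center, insert3_center and magazine below 0.008 m); the robot touches nothing.
It fails at once if the dispenser is loaded by the robot with more than 25 N (contact force between any of the fingers, the arm and dispenser above 25 N).
It fails at once if the vise and shell are pushed with more than 40 N, by the robot or through the insert (contact force between any of insert1, the fingers, the arm and vise above 40 N).
It fails at once if the insert is dropped: let go over the shell with its underside more than 5 mm above the rim (horizontal distance between insert1_center and shell_mouth below 0.03 m and z of insert1 in the frame of shell_mouth above 0.005 m and contact force between the fingers and insert1 below 0.05 N).
It fails at once if a second insert comes out of the magazine (horizontal distance between any of insert2_center, insert3_center and magazine above 0.02 m).
It fails at once if a bystander is moved by more than 30 mm (distance of any of screwdriver, flux_jar, tape_reel, pliers, spare_shell, backshell from where it was at the start of the episode above 0.03 m).
It also fails if it takes over 64 s, if anything falls off the work surface, if the arm or the gripper's body presses on something with over 40 N, if the wrist force passes 120 N, or if a joint passes its speed limit or range.

## Working session

There is one attempt and no reset: what is moved stays moved. The work goes in short steps, Python scripts to look and compute and a shell command to move; the robot and the scene stay as the last step left them, time stands still between calls to the robot, and variables do not carry over. Pictures are saved under pics/ and viewed, on a budget of 10 in all, crops included, one or two more only if the job needs it, and the job is handed in when it is done.

```bash
ls; mkdir -p pics; cat > h.py <<'E'
import numpy as np, cv2
from station import get_obs, eyes, workorder
def K(c):
    f=210/np.tan(np.radians(c['fov_y'])/2)
    return np.array([[f,0,c['cx']],[0,f,c['cy']],[0,0,1.]])
def ray(c,uv):
    p=cv2.undistortPoints(np.array(uv,float).reshape(-1,1,2),K(c),np.array(c['dist_coeffs'],float)).reshape(-1,2)
    d=np.c_[p,np.ones(len(p))]@np.array(c['R'])
    return -np.array(c['R']).T@np.array(c['t']), d
def onz(c,uv,z):
    o,d=ray(c,uv); return o+d*((z-o[2])/d[:,2])[:,None]
def cloud(c,dep):
    v,u=np.mgrid[:420,:560]; o,d=ray(c,np.c_[u.ravel(),v.ravel()])
    return (o+d*dep.ravel()[:,None]).reshape(420,560,3)
def snap(n):
    c=eyes.get_calibration(n); im,de=eyes.snapshot(n); return c,im,de
def totool(dw):
    from scipy.spatial.transform import Rotation as R
    return R.from_quat(get_obs()['tool_rot']).inv().apply(dw)
E
python3 - <<'E'
from h import *
import pickle
D={n:snap(n) for n in('scene','top')}
pickle.dump(D,open('d0.pkl','wb'))
for n in D: cv2.imwrite(f'pics/{n}0.png',D[n][1]); c=D[n][0]; print(n,c['fov_y'],-np.array(c['R']).T@c['t'],(D[n][2]>0).mean())
o=get_obs();print(o)
E
```

```text
pics
scene 47.19806329261189 [0.96270922 0.57115279 1.01883122] 0.9958035714285715
top 57.55817424496762 [ 0.43468537 -0.02942311  1.00338301] 0.9960289115646258
{'clock': 0.1, 'joint_pos': array([-1.49547312e+00,  2.07361787e-01,  1.54283297e+00,  5.72889999e-06,
        1.39354155e+00, -1.50496369e-01]), 'qd': array([ 2.69657395e-05, -1.01022461e-03, -2.89471132e-03,  2.38813004e-03,
       -1.91230926e-04,  1.24132723e-03]), 'tau': array([-1.05347230e-03, -3.84096336e+01, -2.92550737e+01, -4.02143605e-04,
        4.89659782e-03, -1.89325739e-06]), 'tcp_pos': array([ 0.12868458, -0.55969176,  0.23021619]), 'tool_rot': array([ 9.93631946e-01,  1.12669462e-01,  4.30939362e-05, -1.07096597e-03]), 'contact_force': array([-0.03712304,  0.24877159, -0.88361414]), 'torque': array([ 0.01374871, -0.01942264,  0.00664777]), 'finger_gap': 0.08542145494094755}
```

View pics/top0.png

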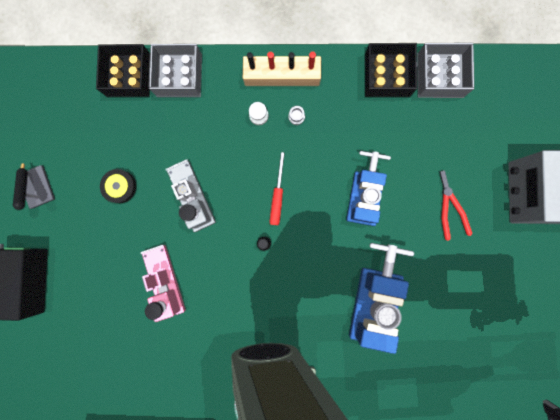

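View pics/scene0.png

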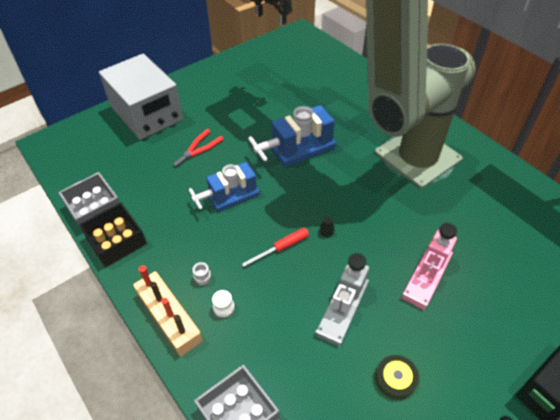

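Top view: the grey dispenser has its knob at (188,212), magazine at (182,188) and ledge at (178,170). The small blue vise's shell is at (371,195). Look-alikes are the pink dispenser at (160,290), the larger vise at (385,315), and the spare shell at (297,115). I choose the grey dispenser and the smaller vise. Scene view agrees: grey dispenser knob at (357,262), magazine at (345,295); small vise shell at (231,173).

```bash
python3 - <<'E'
from h import *
import pickle
D=pickle.load(open('d0.pkl','rb'))
c,im,de=D['top']; P=cloud(c,de)
cs,ims,des=D['scene']; Ps=cloud(cs,des)
def reg(P,x,y,r,z0,z1):
    m=(np.hypot(P[...,0]-x,P[...,1]-y)<r)&(P[...,2]>z0)&(P[...,2]<z1); return P[m]
for n,uv,z in(('knob',(188,212),.14),('mag',(182,188),.088),('ledge',(178,167),.02),('shell',(371,195),.1)):
    p=onz(c,[uv],z)[0]; print(n,p.round(4),'depth pt',P[uv[1],uv[0]].round(4))
k=onz(c,[(188,212)],.14)[0]
for Q in(P,Ps):
    q=reg(Q,k[0],k[1],.04,.115,.16); 
    r=cv2.minEnclosingCircle(q[:,:2].astype(np.float32)); print('knob',len(q),np.median(q[:,2]),np.percentile(q[:,2],[5,95]),r)
    s=onz(c,[(371,195)],.1)[0]; q=reg(Q,s[0],s[1],.035,.093,.11)
    r=cv2.minEnclosingCircle(q[:,:2].astype(np.float32)); print('shell',len(q),np.median(q[:,2]),r)
    m=onz(c,[(182,188)],.088)[0]; q=reg(Q,m[0],m[1],.035,.08,.1)
    r=cv2.minAreaRect(q[:,:2].astype(np.float32)); print('mag',len(q),np.median(q[:,2]),r)
# base plate
    q=reg(Q,m[0],m[1],.12,.012,.11); q=q[np.abs(q[:,1]-m[1])<.09]; print('disp',cv2.minAreaRect(q[:,:2].astype(np.float32)))
def crop(i,u,v,w): return cv2.resize(i[v-w:v+w,u-w:u+w],(400,400),interpolation=cv2.INTER_CUBIC)
cv2.imwrite('pics/crop.png',np.hstack([crop(im,188,192,38),crop(im,371,195,38)]))
E
```

```text
knob [0.4791 0.2059 0.14  ] depth pt [0.4794 0.2074 0.1345]
mag [0.54   0.2366 0.088 ] depth pt [0.5411 0.2394 0.0784]
ledge [0.6032 0.2688 0.02  ] depth pt [0.6032 0.2689 0.0197]
shell [ 0.5271 -0.2168  0.1   ] depth pt [ 0.5282 -0.219   0.0893]
knob 250 0.13367451871034908 [0.12614147 0.13602115] ((0.48052406311035156, 0.20987746119499207), 0.02021206170320511)
shell 105 0.09889667875163033 ((0.5276722311973572, -0.2187242954969406), 0.019597314298152924)
mag 146 0.0861923723952292 ((0.5381156802177429, 0.2380545437335968), (0.03541941940784454, 0.03863207623362541), 25.402185440063477)
disp ((0.5290181040763855, 0.23362784087657928), (0.17815186083316803, 0.06128287687897682), 26.10379981994629)
knob 261 0.1331198267596846 [0.12304029 0.13641435] ((0.4815114438533783, 0.21138586103916168), 0.022277485579252243)
shell 82 0.09707761960076355 ((0.5271952748298645, -0.21541449427604675), 0.02164328098297119)
mag 164 0.08590717365773931 ((0.5314028859138489, 0.2371888905763626), (0.05474794656038284, 0.03529975563287735), 24.977785110473633)
disp ((0.5317229628562927, 0.23710370063781738), (0.18050707876682281, 0.059176910668611526), 25.451520919799805)
```

View pics/crop.png

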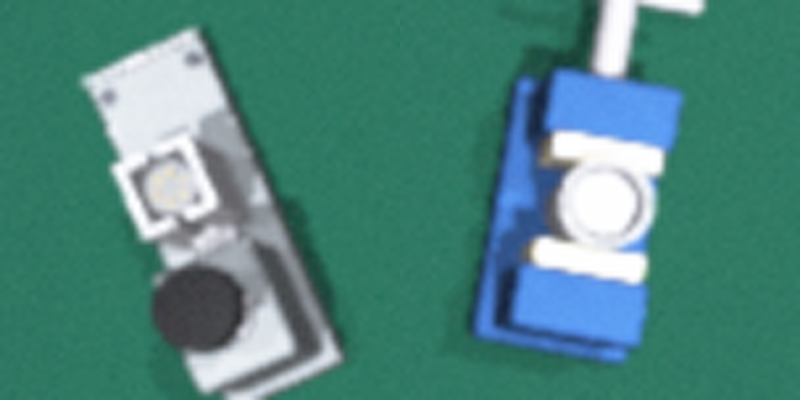

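The crop confirms the choice: grey dispenser with a black knob on the left, small blue vise with the open-mouthed shell on the right. I'll go over the vise first for a wrist look, with the gripper shutting on the way.

```bash
python3 -m inch '[[1,0.219,-0.124,-0.04,0,0,0],[1,0.219,-0.124,-0.04,0,0,0],[1,0.219,-0.124,-0.04,0,0,0],[1,0.219,-0.124,-0.04,0,0,0],[1,0.219,-0.124,-0.04,0,0,0]]' 40; python3 -m inch '[[1,0.219,-0.124,0,0,0,0],[1,0.219,-0.124,0,0,0,0],[1,0.219,-0.124,0,0,0,0],[1,0.219,-0.124,0,0,0,0],[1,0.219,-0.124,0,0,0,0]]'; python3 -m inch '[[1,0,0,0,0,0,0],[1,0,0,0,0,0,0]]'
python3 - <<'E'
from h import *
import pickle
D=snap('wrist'); pickle.dump(D,open('w1.pkl','wb')); c,im,de=D
o=get_obs();print(o['clock'],o['tcp_pos'],o['tool_rot'],o['finger_gap'])
print(c['fov_y'],-np.array(c['R']).T@c['t'],np.array(c['R'])[2])
cv2.imwrite('pics/w1.png',im)
E
```

```text
clock: 0.6
tcp_pos: [0.3118, -0.392, 0.2704]
tool_rot: [0.994, 0.112, -0.0, -0.0]
contact_force: [0.2, 0.0, -0.5]
finger_gap: 0.0124
clock: 1.1
tcp_pos: [0.4963, -0.2231, 0.2701]
tool_rot: [0.994, 0.113, -0.0, -0.0]
contact_force: [0.7, -0.1, 0.3]
finger_gap: -0.0001
clock: 1.3
tcp_pos: [0.4955, -0.2239, 0.2698]
tool_rot: [0.993, 0.114, -0.001, -0.0]
contact_force: [-0.3, 0.2, -0.1]
finger_gap: 0.0
1.35 [ 0.49484944 -0.22484475  0.26988261] [ 9.93584612e-01  1.13088282e-01 -7.96338057e-04 -1.59814057e-04] 7.794543865671992e-05
60.53924182739437 [ 0.56755929 -0.2069745   0.4116072 ] [-0.28196657 -0.06361098 -0.95731317]
```

View pics/w1.png

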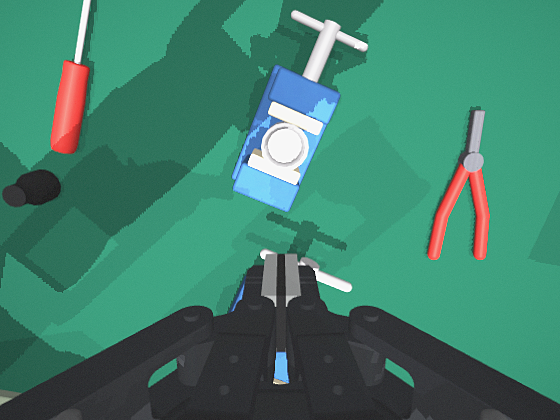

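Wrist view: the shell mouth is at (285,146), held between the ivory jaws. The big vise is just below the fingers, around (305,270). I'll measure the rim here, then again when passing with the insert.

```bash
cat >> h.py <<'E'
def shell(c,im,de,s=(.5275,-.2175)):
    P=cloud(c,de); d=np.hypot(P[...,0]-s[0],P[...,1]-s[1])
    m=(d<.03)&(P[...,2]>.096)&(P[...,2]<.106); q=P[m]
    z=np.median(q[:,2]); print('rim pts',len(q),'z',z)
    cen,r=cv2.minEnclosingCircle(q[:,:2].astype(np.float32)); print('depth circle',cen,r)
    v,u=np.nonzero(m); h=cv2.convexHull(np.c_[u,v].astype(np.float32))[:,0]
    w=onz(c,h,.1); A=np.c_[w[:,:2]*2,np.ones(len(w))]; x=np.linalg.lstsq(A,(w[:,:2]**2).sum(1),rcond=None)[0]
    print('hull circle @z.1',x[:2],np.sqrt(x[2]+x[0]**2+x[1]**2))
    e=cv2.fitEllipse(h); print('ellipse px',e); return e[0]
E
python3 - <<'E'
from h import *
import pickle
shell(*pickle.load(open('w1.pkl','rb')))
print('top');shell(*pickle.load(open('d0.pkl','rb'))['top'])
E
python3 -m inch '[[1,0.05,0,0,0,0,-8.5],[1,0.1,0,0,0,0,-12.5],[1,0.1,0,0,0,0,-12.5],[1,0.1,0,0,0,0,-12.5]]'
python3 - <<'E'
from h import *
import pickle
D=snap('wrist'); pickle.dump(D,open('w2.pkl','wb')); o=get_obs();print(o['tcp_pos'],o['tool_rot'])
a=shell(*D)
D1=pickle.load(open('w1.pkl','rb')); b=shell(*D1)
o1,d1=ray(D[0],[a]);o2,d2=ray(D1[0],[b]); t=np.linalg.lstsq(np.c_[d1[0],-d2[0]],o2-o1,rcond=None)[0]
print('tri',o1+t[0]*d1[0],o2+t[1]*d2[0])
print('to knob tool',totool(np.array([.481,.2105,.19])-o['tcp_pos']))
E
```

```text
rim pts 783 z 0.09881453470763574
depth circle (0.5284136533737183, -0.21862642467021942) 0.020877549424767494
hull circle @z.1 [ 0.52841207 -0.21845544] 0.02038979352315814
ellipse px ((284.03436279296875, 146.30230712890625), (46.666587829589844, 48.236419677734375), 1.879662275314331)
top
rim pts 93 z 0.09917451383137388
depth circle (0.5276722311973572, -0.2187242954969406) 0.019597314298152924
hull circle @z.1 [ 0.52766203 -0.21866575] 0.018831127867315153
ellipse px ((371.8026123046875, 194.7935333251953), (15.70662784576416, 16.365535736083984), 122.8709716796875)
clock: 1.75
tcp_pos: [0.5919, -0.2039, 0.2692]
tool_rot: [0.976, 0.219, -0.001, -0.001]
contact_force: [-0.2, -0.4, 0.4]
finger_gap: -0.0002
[ 0.59143236 -0.20403537  0.26989371] [ 9.75735299e-01  2.18951211e-01 -9.51331023e-04 -2.98966788e-04]
rim pts 403 z 0.09887860857718689
depth circle (0.5283443927764893, -0.21818508207798004) 0.02069343812763691
hull circle @z.1 [ 0.52941864 -0.21787383] 0.01969963287846088
ellipse px ((265.9973449707031, 248.6154327392578), (36.18974304199219, 43.36811828613281), 78.99061584472656)
rim pts 783 z 0.09881453470763574
depth circle (0.5284136533737183, -0.21862642467021942) 0.020877549424767494
hull circle @z.1 [ 0.52841207 -0.21845544] 0.02038979352315814
ellipse px ((284.03436279296875, 146.30230712890625), (46.666587829589844, 48.236419677734375), 1.879662275314331)
tri [ 0.52787486 -0.21789384  0.0946977 ] [ 0.5281267  -0.21857348  0.09469124]
to knob tool [ 0.07741548 -0.42189519  0.08018218]
```

```bash
python3 -m inch '[[1,0,-0.22,0,0,0,0],[1,0,-0.22,0,0,0,0],[1,0,-0.22,0,0,0,0],[1,0,-0.22,0,0,0,0],[1,0,-0.22,0,0,0,0]]' >/dev/null; python3 -m inch '[[1,0,-0.202,0,0,0,0],[1,0,-0.202,0,0,0,0],[1,0,-0.202,0,0,0,0],[1,0.02,-0.202,0,0,0,0],[1,0.02,-0.202,0,0,0,0]]'; python3 -m inch '[[1,0,0,0.02,0,0,0],[1,0,0,0.02,0,0,0]]'
python3 - <<'E'
from h import *
import pickle
D=snap('wrist'); pickle.dump(D,open('w3.pkl','wb')); c,im,de=D; o=get_obs();print(o['clock'],o['tcp_pos'],o['tool_rot'])
cv2.imwrite('pics/w3.png',im)
P=cloud(c,de)
m=(np.hypot(P[...,0]-.481,P[...,1]-.2105)<.035)&(P[...,2]>.125)&(P[...,2]<.152)
q=P[m];print('knob',len(q),np.percentile(q[:,2],[10,50,90]),cv2.minEnclosingCircle(q[:,:2].astype(np.float32)))
m=(np.hypot(P[...,0]-.5385,P[...,1]-.238)<.035)&(P[...,2]>.08)&(P[...,2]<.1)
q=P[m];print('mag',len(q),np.median(q[:,2]),cv2.minAreaRect(q[:,:2].astype(np.float32)))
print('to knob tool',totool(np.array([.481,.2105,.15])-o['tcp_pos']))
E
```

```text
clock: 2.8
tcp_pos: [0.4275, 0.1898, 0.2715]
tool_rot: [0.975, 0.222, 0.001, -0.001]
contact_force: [0.2, -0.8, -0.3]
finger_gap: 0.0002
clock: 3.0
tcp_pos: [0.4275, 0.1854, 0.2487]
tool_rot: [0.976, 0.22, -0.002, 0.0]
contact_force: [0.0, -0.5, -0.9]
finger_gap: 0.0001
3.05 [0.42829025 0.18540773 0.24977095] [ 9.75681489e-01  2.19189248e-01 -1.27337217e-03  2.90094465e-04]
knob 2605 [0.13241302 0.13340168 0.13426074] ((0.4804181158542633, 0.21162183582782745), 0.020252631977200508)
mag 1287 0.08704064063842037 ((0.5314211845397949, 0.23598667979240417), (0.05428896099328995, 0.03691074624657631), 24.96528434753418)
to knob tool [ 0.05863781 -0.00013705  0.09961812]
```

View pics/w3.png

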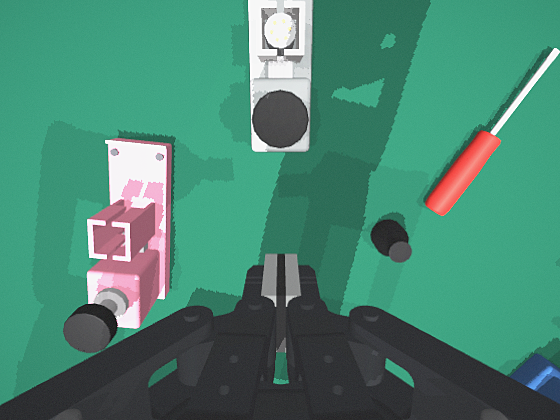

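Wrist view: grey dispenser's black knob at (280,118), magazine at (281,30); the pink one is off left at (90,325). Knob top is about 0.134 m. Moving over it.

```bash
python3 -m inch '[[1,0.029,0,0.03,0,0,0],[1,0.058,-0.001,0.07,0,0,0],[1,0.058,-0.001,0.1,0,0,0],[1,0.058,-0.001,0.1,0,0,0]]'; python3 -m inch '[[1,0,0,0.006,0,0,0],[1,0,0,0.006,0,0,0]]';python3 -m inch '[[1,0,0,0.003,0,0,0],[1,0,0,0.006,0,0,0],[1,0,0,0.009,0,0,0],[1,0,0,0.012,0,0,0],[1,0,0,0.012,0,0,0]]'
```

```text
clock: 3.45
tcp_pos: [0.4786, 0.2105, 0.1464]
tool_rot: [0.976, 0.219, -0.005, 0.0]
contact_force: [-1.5, -0.5, -0.1]
finger_gap: -0.0003
clock: 3.65
tcp_pos: [0.4825, 0.2124, 0.1462]
tool_rot: [0.976, 0.22, 0.001, 0.0]
contact_force: [1.0, 0.4, 0.7]
finger_gap: -0.0
clock: 4.15
tcp_pos: [0.4818, 0.213, 0.1328]
tool_rot: [0.975, 0.22, 0.0, 0.0]
contact_force: [0.6, -0.2, 3.5]
finger_gap: 0.0002
```

```bash
python3 -m inch '[[1,0,0,0.003,0,0,0],[1,0,0,0.006,0,0,0],[1,0,0,0.009,0,0,0],[1,0,0,0.012,0,0,0],[1,0,0,0.012,0,0,0]]'; python3 -m inch '[[1,0,0,0.002,0,0,0],[1,0,0,0.004,0,0,0],[1,0,0,0.004,0,0,0]]'
```

```text
clock: 4.65
tcp_pos: [0.4819, 0.213, 0.1214]
tool_rot: [0.975, 0.22, 0.0, 0.0]
contact_force: [-1.7, -0.9, 7.4]
finger_gap: -0.0
clock: 4.95
tcp_pos: [0.4819, 0.2131, 0.1177]
tool_rot: [0.975, 0.22, 0.0, 0.0]
contact_force: [-3.1, -0.5, 8.8]
finger_gap: 0.0002
```

```bash
python3 -m inch '[[1,0,0,0.001,0,0,0],[1,0,0,0.002,0,0,0],[1,0,0,0.002,0,0,0]]'; python3 -m inch '[[1,0,0,0.001,0,0,0],[1,0,0,0.001,0,0,0]]';python3 -m inch '[[1,0,0,0.001,0,0,0],[1,0,0,0.001,0,0,0]]'
```

```text
clock: 5.25
tcp_pos: [0.4819, 0.213, 0.1159]
tool_rot: [0.975, 0.22, 0.0, 0.0]
contact_force: [-3.3, -1.4, 9.1]
finger_gap: -0.0004
clock: 5.45
tcp_pos: [0.4819, 0.213, 0.115]
tool_rot: [0.975, 0.22, 0.0, 0.0]
contact_force: [-3.5, -0.9, 7.9]
finger_gap: -0.0002
clock: 5.65
tcp_pos: [0.4819, 0.213, 0.1141]
tool_rot: [0.975, 0.22, 0.0, 0.0]
contact_force: [-3.4, -2.0, 8.8]
finger_gap: -0.0002
```

```bash
python3 -m inch '[[1,0,0,0.0007,0,0,0],[1,0,0,0.0007,0,0,0]]'; python3 -m inch '[[1,0,0,0.0006,0,0,0],[1,0,0,0.0006,0,0,0]]'
```

```text
clock: 5.85
tcp_pos: [0.4819, 0.213, 0.1134]
tool_rot: [0.975, 0.22, 0.0, 0.0]
contact_force: [-3.7, -0.2, 9.9]
finger_gap: -0.0001
clock: 6.05
tcp_pos: [0.4819, 0.2131, 0.1129]
tool_rot: [0.975, 0.22, 0.0, 0.0]
contact_force: [-3.3, -0.6, 10.7]
finger_gap: 0.0001
```

```bash
python3 -m inch '[[1,0,0,0.0005,0,0,0],[1,0,0,0.0005,0,0,0]]'
```

```text
clock: 6.25
tcp_pos: [0.4819, 0.213, 0.1124]
tool_rot: [0.975, 0.22, 0.0, 0.0]
contact_force: [-3.9, -1.7, 9.7]
finger_gap: -0.0001
```

```bash
python3 -m inch '[[1,0,0,0.0004,0,0,0],[1,0,0,0.0004,0,0,0]]'
```

```text
clock: 6.45
tcp_pos: [0.4819, 0.2131, 0.1122]
tool_rot: [0.975, 0.22, 0.0, 0.0]
contact_force: [-3.6, -1.9, 10.8]
finger_gap: -0.0001
```

```bash
python3 -m inch '[[1,0,0,0.0004,0,0,0],[1,0,0,0.0004,0,0,0]]'
```

```text
clock: 6.65
tcp_pos: [0.4819, 0.2131, 0.1122]
tool_rot: [0.975, 0.22, 0.0, 0.0]
contact_force: [-5.2, -1.2, 13.7]
finger_gap: -0.0
```

The TCP stopped moving and the force jumped, so the plunger is on its stop. Hold for over a second.

```bash
python3 -m inch '[[1,0,0,0.0002,0,0,0],[1,0,0,0.0002,0,0,0],[1,0,0,0.0002,0,0,0],[1,0,0,0.0002,0,0,0],[1,0,0,0.0002,0,0,0]]'; python3 -m inch '[[1,0,0,0,0,0,0],[1,0,0,0,0,0,0],[1,0,0,0,0,0,0],[1,0,0,0,0,0,0],[1,0,0,0,0,0,0]]';  python3 -m inch '[[1,0,0,0,0,0,0],[1,0,0,0,0,0,0],[1,0,0,0,0,0,0],[1,0,0,0,0,0,0]]'
```

```text
clock: 7.15
tcp_pos: [0.4819, 0.2131, 0.1121]
tool_rot: [0.975, 0.22, 0.0, 0.0]
contact_force: [-7.0, -1.7, 14.3]
finger_gap: -0.0003
clock: 7.65
tcp_pos: [0.4819, 0.2131, 0.1121]
tool_rot: [0.975, 0.22, 0.0, 0.0]
contact_force: [-5.5, -1.0, 14.2]
finger_gap: 0.0003
clock: 8.05
tcp_pos: [0.4819, 0.2131, 0.1121]
tool_rot: [0.975, 0.22, 0.0, 0.0]
contact_force: [-5.7, -2.0, 13.7]
finger_gap: -0.0
```

```bash
python3 -m inch '[[1,0,0,-0.006,0,0,0],[1,0,0,-0.012,0,0,0],[1,0,0,-0.018,0,0,0],[1,0,0,-0.024,0,0,0],[1,0,0,-0.035,0,0,0]]'; python3 -m inch '[[1,-0.03,0,-0.05,0,0,0],[-0.2,-0.03,0,-0.1,0,0,0],[-0.2,-0.03,0,-0.1,0,0,0],[-0.2,-0.03,0,-0.1,0,0,0]]'
python3 - <<'E'
from h import *
import pickle
D=snap('wrist'); pickle.dump(D,open('w4.pkl','wb')); c,im,de=D; o=get_obs();print(o['clock'],o['tcp_pos'],o['finger_gap'])
cv2.imwrite('pics/w4.png',im)
E
```

```text
clock: 8.55
tcp_pos: [0.4804, 0.2126, 0.144]
tool_rot: [0.975, 0.22, -0.001, 0.0]
contact_force: [-0.1, -0.5, -0.2]
finger_gap: -0.0001
clock: 8.95
tcp_pos: [0.456, 0.2004, 0.2477]
tool_rot: [0.975, 0.22, 0.003, -0.0]
contact_force: [-0.1, 0.8, -1.1]
finger_gap: 0.0431
9.0 [0.45470702 0.20009132 0.2453467 ] 0.05019027236698577
```

View pics/w4.png

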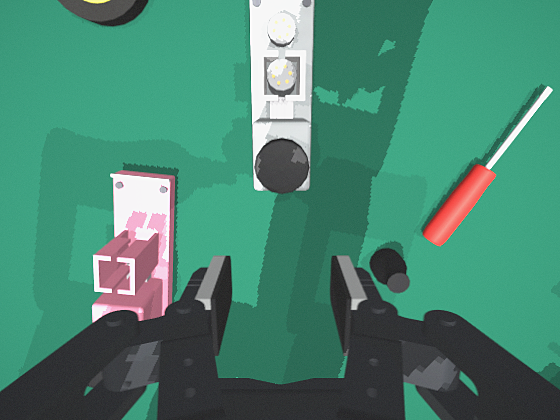

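Wrist view: the insert stands on the ledge at (281,28), the magazine with the others is at (283,74), and the knob is back up at (281,165). I'll measure the insert here and from a second place closer in.

```bash
cat >> h.py <<'E'
def ins(c,im,de,s=(.578,.2565),zr=(.034,.05),R=.022):
    P=cloud(c,de); m=(np.hypot(P[...,0]-s[0],P[...,1]-s[1])<R)&(P[...,2]>zr[0])&(P[...,2]<zr[1])
    q=P[m]; z=np.median(q[:,2]); v,u=np.nonzero(m); h=cv2.convexHull(np.c_[u,v].astype(np.float32))[:,0]
    w=onz(c,h,z); A=np.c_[w[:,:2]*2,np.ones(len(w))]; x=np.linalg.lstsq(A,(w[:,:2]**2).sum(1),rcond=None)[0]
    e=cv2.fitEllipse(h)
    print('ins',len(q),'z',z,cv2.minEnclosingCircle(q[:,:2].astype(np.float32)),x[:2],np.sqrt(x[2]+x[0]**2+x[1]**2),e); return np.array(e[0])
E
python3 - <<'E'
from h import *
import pickle
ins(*pickle.load(open('w4.pkl','rb')))
E
python3 -m inch '[[-0.2,0.05,0,0,0,0,0],[-0.2,0.08,0,0,0,0,0],[-0.2,0.08,0,0,0,0,0],[-0.2,0.08,0,0,0,0,0]]'
python3 - <<'E'
from h import *
import pickle
D=snap('wrist'); pickle.dump(D,open('w5.pkl','wb')); c,im,de=D; o=get_obs();print(o['clock'],o['tcp_pos'],o['tool_rot'],o['finger_gap'])
b=ins(*D); D1=pickle.load(open('w4.pkl','rb')); a=ins(*D1)
o1,d1=ray(D[0],[b]);o2,d2=ray(D1[0],[a]); t=np.linalg.lstsq(np.c_[d1[0],-d2[0]],o2-o1,rcond=None)[0]
print('tri',o1+t[0]*d1[0],o2+t[1]*d2[0]); p=(o1+t[0]*d1[0]+o2+t[1]*d2[0])/2
print(totool(np.r_[p[:2],.13]-o['tcp_pos']))
P=cloud(c,de)
m=(np.hypot(P[...,0]-.5385,P[...,1]-.238)<.035)&(P[...,2]>.082)&(P[...,2]<.095)
q=P[m];print('mag',len(q),cv2.minAreaRect(q[:,:2].astype(np.float32)))
E
```

```text
ins 720 z 0.03939967076053055 ((0.5773694515228271, 0.2579154074192047), 0.012935047037899494) [0.5771251  0.25773959] 0.012732238435645006 ((281.166748046875, 28.050312042236328), (28.423324584960938, 32.219635009765625), 178.52560424804688)
clock: 9.4
tcp_pos: [0.5255, 0.234, 0.2418]
tool_rot: [0.975, 0.22, -0.003, 0.0]
contact_force: [0.2, 0.3, 1.2]
finger_gap: 0.0512
9.45 [0.52517992 0.23392594 0.24239533] [ 9.75448630e-01  2.20212834e-01 -2.50055651e-03  1.59103601e-04] 0.051325514968858246
ins 604 z 0.039190854209314674 ((0.5780870914459229, 0.2581862211227417), 0.01288739126175642) [0.57792804 0.25820019] 0.012601034622572223 ((282.169921875, 114.61392211914062), (27.333187103271484, 27.894500732421875), 2.5658392906188965)
ins 720 z 0.03939967076053055 ((0.5773694515228271, 0.2579154074192047), 0.012935047037899494) [0.5771251  0.25773959] 0.012732238435645006 ((281.166748046875, 28.050312042236328), (28.423324584960938, 32.219635009765625), 178.52560424804688)
tri [0.57788529 0.2581868  0.03523652] [0.5779219  0.25811028 0.03523668]
[0.05857197 0.00086637 0.11210622]
mag 773 ((0.5312725901603699, 0.23588967323303223), (0.054430942982435226, 0.03659076243638992), 26.373409271240234)
```

```bash
python3 -m inch '[[-0.2,0.03,0.001,0.02,0,0,0],[-0.2,0.058,0.001,0.06,0,0,0],[-0.2,0.058,0.001,0.11,0,0,0],[-0.2,0.058,0.001,0.11,0,0,0],[-0.2,0.058,0.001,0.11,0,0,0]]'
python3 - <<'E'
from h import *
o=get_obs();print(o['tcp_pos'],o['tool_rot'],totool(np.array([.5777,.2581,.031])-o['tcp_pos']))
E
```

```text
clock: 9.95
tcp_pos: [0.5775, 0.2577, 0.1336]
tool_rot: [0.975, 0.22, -0.002, 0.0]
contact_force: [0.6, 0.1, 1.6]
finger_gap: 0.0513
[0.57753405 0.2577334  0.13356494] [ 9.75469264e-01  2.20124460e-01 -2.21696452e-03  1.51463208e-04] [ 0.00075775 -0.00019001  0.10256276]
```

```bash
python3 -m inch '[[-0.2,0,0,0.03,0,0,0],[-0.2,0,0,0.06,0,0,0],[-0.2,0.001,0,0.085,0,0,0],[-0.2,0.001,0,0.1,0,0,0],[-0.2,0.001,0,0.1,0,0,0]]'
python3 - <<'E'
from h import *
import pickle
D=snap('wrist'); c,im,de=D; o=get_obs();print(o['tcp_pos'],o['contact_force'])
cv2.imwrite('pics/w6.png',im)
E
```

```text
clock: 10.45
tcp_pos: [0.58, 0.2586, 0.035]
tool_rot: [0.975, 0.22, -0.0, 0.0]
contact_force: [0.1, -0.1, 0.6]
finger_gap: 0.0514
[0.58106491 0.25897281 0.03630708] [ 0.41497498  0.01391129 -0.14753253]
```

View pics/w6.png

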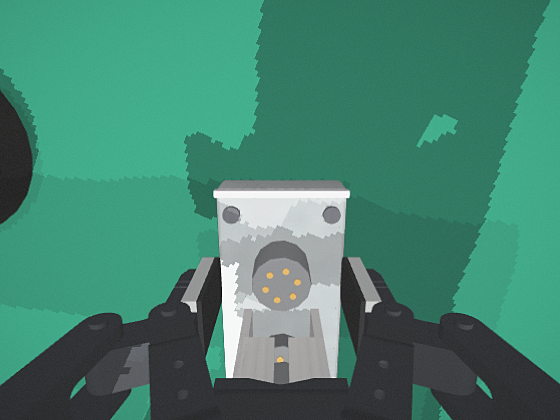

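The insert sits centred between the open fingers at (281,285). Settling and correcting the x offset before closing.

```bash
python3 -m inch '[[-0.2,0,0,0.002,0,0,0],[-0.2,0,0,0.002,0,0,0],[-0.2,0,0,0.002,0,0,0]]'
python3 - <<'E'
from h import *
o=get_obs();print(o['tcp_pos'],o['tool_rot'],totool(np.array([.5777,.2581,.031])-o['tcp_pos']))
E
```

```text
clock: 10.8
tcp_pos: [0.5814, 0.2591, 0.0342]
tool_rot: [0.975, 0.22, 0.001, -0.0]
contact_force: [0.1, -0.7, 0.6]
finger_gap: 0.0513
[0.58140235 0.2591103  0.03422008] [ 9.75457652e-01  2.20183638e-01  1.23648621e-03 -7.84490163e-05] [-0.00378521 -0.0006793   0.00321056]
```

```bash
python3 -m inch '[[-0.2,-0.004,-0.0005,0.003,0,0,0],[-0.2,-0.004,-0.0005,0.003,0,0,0],[-0.2,-0.004,-0.0005,0.003,0,0,0]]'; python3 -m inch '[[0.3,0,0,0,0,0,0],[0.5,0,0,0,0,0,0],[0.8,0,0,0,0,0,0],[0.8,0,0,0,0,0,0],[0.8,0,0,0,0,0,0]]' 30;  python3 -m inch '[[0.8,0,0,0,0,0,0],[0.8,0,0,0,0,0,0],[0.8,0,0,0,0,0,0]]'
```

```text
clock: 11.1
tcp_pos: [0.5761, 0.2574, 0.0294]
tool_rot: [0.975, 0.22, -0.0, 0.0]
contact_force: [-0.2, 1.0, -0.1]
finger_gap: 0.0511
clock: 11.6
tcp_pos: [0.5769, 0.2576, 0.0299]
tool_rot: [0.975, 0.22, 0.0, -0.0]
contact_force: [0.7, 0.5, 0.7]
finger_gap: 0.0244
clock: 11.9
tcp_pos: [0.5769, 0.2576, 0.0299]
tool_rot: [0.975, 0.22, 0.0, -0.0]
contact_force: [-0.6, 0.4, 2.2]
finger_gap: 0.0242
```

```bash
python3 -m inch '[[0.8,0,0,-0.01,0,0,0],[0.8,0,0,-0.03,0,0,0],[0.8,0,0,-0.06,0,0,0],[0.8,0,0,-0.1,0,0,0],[0.8,0,0,-0.14,0,0,0]]'; python3 -m inch '[[0.8,0,0,-0.04,0,0,0],[0.8,0,0,-0.08,0,0,0],[0.8,0,0,-0.08,0,0,0]]'
python3 - <<'E'
from h import *
import pickle
D=snap('wrist'); pickle.dump(D,open('w7.pkl','wb')); c,im,de=D; o=get_obs();print(o['clock'],o['tcp_pos'],o['finger_gap'],o['tool_rot'])
cv2.imwrite('pics/w7.png',cv2.resize(im[170:400,150:410],None,fx=2,fy=2))
ins(c,im,de,s=o['tcp_pos'][:2],zr=(o['tcp_pos'][2]+.004,o['tcp_pos'][2]+.018),R=.02)
print(totool(np.array([.5284,-.2184,.25])-o['tcp_pos']))
E
```

```text
clock: 12.4
tcp_pos: [0.5756, 0.2573, 0.1708]
tool_rot: [0.975, 0.22, -0.001, 0.0]
contact_force: [-0.1, -0.3, -0.1]
finger_gap: 0.0243
clock: 12.7
tcp_pos: [0.5803, 0.2587, 0.2588]
tool_rot: [0.975, 0.22, 0.007, -0.0]
contact_force: [0.5, 0.3, 0.7]
finger_gap: 0.0247
12.75 [0.5786714  0.25819866 0.25505047] 0.02437528305858527 [ 9.75442681e-01  2.20207749e-01  4.47753479e-03 -2.74679800e-04]
ins 3471 z 0.26812117617108644 ((0.5819589495658875, 0.259757399559021), 0.017906414344906807) [0.58083232 0.25908057] 0.01831089342256224 ((280.8396301269531, 282.07550048828125), (75.50282287597656, 95.89912414550781), 88.64863586425781)
[-0.25018429  0.40877269  0.00342198]
```

View pics/w7.png

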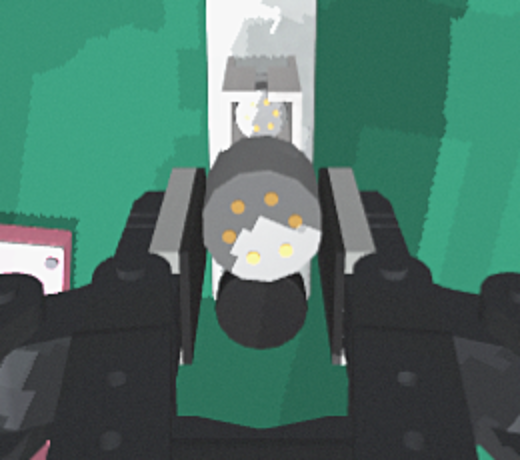

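The insert is held between the pads, with six brass pins centred at full-frame px (281,284). The remaining stack is visible in the magazine behind it. Carrying to the vise.

```bash
python3 -m inch '[[0.8,-0.02,0.034,0,0,0,0],[0.8,-0.125,0.205,0,0,0,0],[0.8,-0.125,0.205,0,0,0,0],[0.8,-0.125,0.205,0,0,0,0],[0.8,-0.125,0.205,0,0,0,0]]' >/dev/null; python3 -m inch '[[0.8,-0.14,0.23,0,0,0,0],[0.8,-0.14,0.23,0,0,0,0],[0.8,-0.14,0.23,0,0,0,0],[0.8,-0.14,0.23,0,0,0,0],[0.8,-0.14,0.23,0,0,0,0]]';  python3 -m inch '[[0.8,0,0,0,0,0,0],[0.8,0,0,0,0,0,0],[0.8,0,0,0,0,0,0],[0.8,0,0,0,0,0,0]]'
cat > chk.py <<'E'
from h import *
o=get_obs(); c,im,de=snap('wrist')
print(o['clock'],o['tcp_pos'],o['tool_rot'],o['finger_gap'])
hsv=cv2.cvtColor(im,cv2.COLOR_BGR2HSV)
m=cv2.inRange(hsv,(15,90,120),(32,255,255)); m[:220]=0; m[350:]=0; m[:,:225]=0; m[:,340:]=0
n,l,s,ce=cv2.connectedComponentsWithStats(m); k=[i for i in range(1,n) if s[i,4]>5]; print([(ce[i].round(1).tolist(),int(s[i,4])) for i in k])
p=onz(c,ce[k],o['tcp_pos'][2]+.0101); e=p[:,:2].mean(0); print('insert axis',e,'radii',np.hypot(*(p[:,:2]-e).T).round(4))
P=cloud(c,de); t=[P[int(v)-3:int(v)+4,int(u)-3:int(u)+4].reshape(-1,3) for u,v in ce[k]]
q=np.vstack(t); A=np.c_[q[:,:2]-e,np.ones(len(q))]; x=np.linalg.lstsq(A,q[:,2],rcond=None)[0]; print('tilt',x[:2],'top z-tcp',x[2]-o['tcp_pos'][2])
print('to go tool',totool(np.r_[np.array([.5284,-.2184])-e,0.1099-o['tcp_pos'][2]]))
cv2.imwrite('pics/chk.png',im)
E
python3 chk.py
```

```text
clock: 13.75
tcp_pos: [0.5245, -0.2305, 0.248]
tool_rot: [0.975, 0.22, -0.001, -0.001]
contact_force: [1.4, -0.7, 0.2]
finger_gap: 0.0241
clock: 14.15
tcp_pos: [0.5261, -0.2276, 0.2492]
tool_rot: [0.975, 0.221, -0.0, -0.001]
contact_force: [0.3, 0.3, 0.4]
finger_gap: 0.0243
14.15 [ 0.52608477 -0.22759266  0.24917419] [ 9.75233389e-01  2.21177169e-01 -4.00223167e-04 -5.81249166e-04] 0.02434425366933427
[([285.1, 268.9], 39), ([268.5, 273.0], 38), ([297.0, 280.0], 37), ([264.2, 287.8], 38), ([292.6, 293.2], 13), ([275.9, 297.2], 18)]
insert axis [ 0.52711306 -0.22673111] radii [0.0068 0.0068 0.0069 0.007  0.0067 0.0066]
tilt [0.98677344 0.49840826] top z-tcp 0.010129901838945549
to go tool [ 0.00479747 -0.00685056  0.1392782 ]
```

```bash
python3 -m inch '[[0.8,0.005,-0.007,0.03,0,0,0],[0.8,0.005,-0.007,0.07,0,0,0],[0.8,0.005,-0.007,0.1,0,0,0],[0.8,0.005,-0.007,0.119,0,0,0],[0.8,0.005,-0.007,0.119,0,0,0]]';  python3 -m inch '[[0.8,0,0,0,0,0,0],[0.8,0,0,0,0,0,0],[0.8,0,0,0,0,0,0],[0.8,0,0,0,0,0,0]]'; python3 chk.py
```

```text
clock: 14.7
tcp_pos: [0.5254, -0.2179, 0.1271]
tool_rot: [0.975, 0.221, -0.003, -0.003]
contact_force: [-0.8, 0.7, -0.8]
finger_gap: 0.0244
clock: 15.1
tcp_pos: [0.5285, -0.2213, 0.1322]
tool_rot: [0.975, 0.22, 0.001, 0.001]
contact_force: [-0.7, 0.4, -0.3]
finger_gap: 0.0241
15.1 [ 0.52853727 -0.2212614   0.13220329] [9.75446885e-01 2.20230711e-01 9.68061623e-04 9.33806592e-04] 0.02414447612782924
[([285.0, 269.0], 37), ([268.5, 273.0], 38), ([297.1, 279.8], 35), ([264.2, 287.8], 38), ([293.0, 292.7], 7), ([276.7, 296.4], 7)]
insert axis [ 0.52961638 -0.2204421 ] radii [0.0066 0.0068 0.0068 0.0071 0.0067 0.0063]
tilt [0.7594896  0.37858737] top z-tcp 0.010022351034622512
to go tool [-0.00024699 -0.00240441  0.02229898]
```

View pics/chk.png

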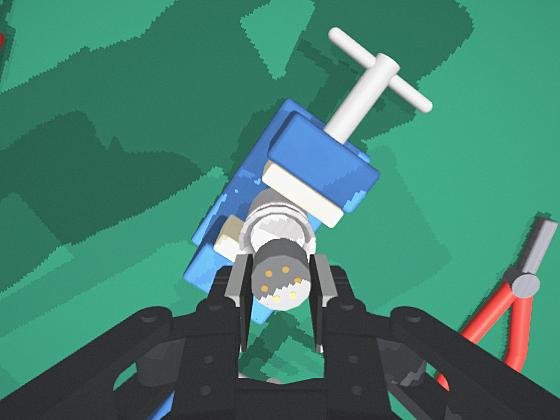

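The shell mouth at (277,228) shows slightly left of the held insert at (281,285), which agrees with the computed −2.4 mm in tool y. Correcting and lowering to just above the rim.

```bash
python3 -m inch '[[0.8,0,-0.0024,0.005,0,0,0],[0.8,0,-0.0024,0.01,0,0,0],[0.8,0,-0.0024,0.016,0,0,0],[0.8,0,-0.0024,0.016,0,0,0],[0.8,0,-0.0024,0.016,0,0,0]]';  python3 -m inch '[[0.8,0,0,0,0,0,0],[0.8,0,0,0,0,0,0],[0.8,0,0,0,0,0,0]]'; python3 chk.py; python3 - <<'E'
from h import *
shell(*snap('wrist'))
E
```

```text
clock: 15.65
tcp_pos: [0.5263, -0.2185, 0.1141]
tool_rot: [0.975, 0.22, -0.0, -0.0]
contact_force: [-0.0, 0.7, -0.3]
finger_gap: 0.0243
clock: 15.95
tcp_pos: [0.5268, -0.2188, 0.115]
tool_rot: [0.975, 0.22, 0.0, 0.0]
contact_force: [-0.4, 0.5, 0.1]
finger_gap: 0.0241
15.95 [ 0.52682508 -0.2187804   0.11499061] [9.75461625e-01 2.20169377e-01 1.80246874e-04 1.78562980e-04] 0.024122793635282178
[([285.0, 269.0], 37), ([268.5, 273.0], 38), ([296.7, 279.4], 29), ([264.1, 287.9], 37), ([293.3, 292.8], 6), ([276.7, 296.4], 7)]
insert axis [ 0.5279545  -0.21795162] radii [0.0066 0.0068 0.0067 0.0071 0.0068 0.0063]
tilt [0.75901766 0.37938569] top z-tcp 0.00997890157009275
to go tool [0.00020846 0.00059452 0.00509086]
rim pts 1092 z 0.09897737227218999
depth circle (0.5314496755599976, -0.21734696626663208) 0.020158905535936356
hull circle @z.1 [ 0.53046639 -0.21819076] 0.018995144324200432
ellipse px ((283.661376953125, 244.86912536621094), (57.01995086669922, 82.50557708740234), 92.4018783569336)
```

```bash
python3 -m inch '[[0.8,0.0002,0.0005,0.002,0,0,0],[0.8,0.0002,0.0005,0.004,0,0,0],[0.8,0.0002,0.0005,0.006,0,0,0],[0.8,0.0002,0.0005,0.006,0,0,0],[0.8,0.0002,0.0005,0.006,0,0,0]]';  python3 -m inch '[[0.8,0,0,0.002,0,0,0],[0.8,0,0,0.004,0,0,0],[0.8,0,0,0.004,0,0,0],[0.8,0,0,0.004,0,0,0]]'
```

```text
clock: 16.55
tcp_pos: [0.5269, -0.219, 0.1086]
tool_rot: [0.975, 0.22, -0.0, -0.0]
contact_force: [-0.5, 0.2, 0.3]
finger_gap: 0.0244
clock: 16.95
tcp_pos: [0.5269, -0.219, 0.1046]
tool_rot: [0.975, 0.22, -0.0, -0.0]
contact_force: [-0.5, -0.4, -0.8]
finger_gap: 0.0243
```

```bash
python3 -m inch '[[0.8,0,0,0.001,0,0,0],[0.8,0,0,0.002,0,0,0],[0.8,0,0,0.002,0,0,0]]';  python3 -m inch '[[0.8,0,0,0.001,0,0,0],[0.8,0,0,0.001,0,0,0]]'
```

```text
clock: 17.25
tcp_pos: [0.5269, -0.219, 0.1025]
tool_rot: [0.975, 0.22, -0.0, -0.0]
contact_force: [-0.5, 0.1, -0.0]
finger_gap: 0.0243
clock: 17.45
tcp_pos: [0.527, -0.219, 0.1016]
tool_rot: [0.975, 0.22, -0.0, -0.0]
contact_force: [-0.2, -0.1, 0.6]
finger_gap: 0.0243
```

```bash
python3 -m inch '[[0.8,0,0,0.001,0,0,0],[0.8,0,0,0.001,0,0,0]]';  python3 -m inch '[[0.8,0,0,0.0006,0,0,0],[0.8,0,0,0.0006,0,0,0]]'
```

```text
clock: 17.65
tcp_pos: [0.527, -0.219, 0.1006]
tool_rot: [0.975, 0.22, -0.0, -0.0]
contact_force: [0.2, -0.1, -0.2]
finger_gap: 0.0243
clock: 17.85
tcp_pos: [0.5271, -0.219, 0.1001]
tool_rot: [0.975, 0.22, 0.0, 0.0]
contact_force: [-0.4, 0.1, 0.4]
finger_gap: 0.0241
```

```bash
python3 -m inch '[[0.8,0,0,0.0005,0,0,0],[0.8,0,0,0.0005,0,0,0]]'; python3 chk.py
```

```text
clock: 18.05
tcp_pos: [0.5271, -0.2191, 0.0999]
tool_rot: [0.975, 0.22, 0.0, 0.0]
contact_force: [0.2, 0.4, 2.6]
finger_gap: 0.0245
18.05 [ 0.52712819 -0.21906798  0.09994834] [9.75462962e-01 2.20163580e-01 6.47086453e-05 5.19178345e-05] 0.02453055613907528
[([285.0, 269.0], 37), ([268.5, 273.0], 38), ([296.3, 279.1], 21), ([264.0, 288.0], 37), ([293.0, 292.7], 7), ([276.5, 296.5], 6)]
insert axis [ 0.5282271  -0.21817239] radii [0.0066 0.0067 0.0067 0.0071 0.0068 0.0064]
tilt [0.74864222 0.38517558] top z-tcp 0.010053721003171256
to go tool [ 5.97924327e-05  2.81730415e-04 -9.95159944e-03]
```

Contact (2.6 N) comes exactly where the insert bottom should reach the floor (TCP 0.0999). Opening gently.

```bash
python3 -m inch '[[0.35,0,0,0,0,0,0],[0.25,0,0,0,0,0,0],[0.1,0,0,0,0,0,0],[0,0,0,0,0,0,0],[0,0,0,0,0,0,0]]';  python3 -m inch '[[0,0,0,-0.005,0,0,0],[0,0,0,-0.02,0,0,0],[0,0,0,-0.05,0,0,0],[0,0,0,-0.09,0,0,0],[0,0,0,-0.12,0,0,0]]'; python3 -m inch '[[-0.2,-0.06,0,0,0,0,0],[-0.2,-0.06,0,0,0,0,0],[-0.2,-0.06,0,0,0,0,0],[-0.2,-0.06,0,0,0,0,0]]'
python3 - <<'E'
from h import *
import pickle
D=snap('wrist'); c,im,de=D; T=snap('top')
cv2.imwrite('pics/fin.png',np.hstack([cv2.resize(im[60:260,180:380],(400,400)),cv2.resize(T[1][150:250,150:250],(400,400))]))
ins(c,im,de,s=(.5284,-.2184),zr=(.104,.12),R=.02); shell(c,im,de)
c,im,de=T; P=cloud(c,de)
m=(np.hypot(P[...,0]-.481,P[...,1]-.211)<.015); print('knob z',np.median(P[m][:,2]))
ins(c,im,de,s=(.5284,-.2184),zr=(.104,.12),R=.02)
E
```

```text
clock: 18.6
tcp_pos: [0.527, -0.219, 0.0995]
tool_rot: [0.975, 0.22, -0.0, -0.0]
contact_force: [0.4, 0.4, -0.6]
finger_gap: 0.0424
clock: 19.1
tcp_pos: [0.5279, -0.2195, 0.2236]
tool_rot: [0.975, 0.22, 0.001, 0.001]
contact_force: [0.7, 0.1, 0.8]
finger_gap: 0.0427
clock: 19.5
tcp_pos: [0.4733, -0.2447, 0.2201]
tool_rot: [0.976, 0.22, 0.001, 0.0]
contact_force: [0.5, -0.1, 0.5]
finger_gap: 0.0511
ins 1131 z 0.10925414777328063 ((0.5275241136550903, -0.2181643843650818), 0.013219923712313175) [ 0.5278327  -0.21817988] 0.012770124401242887 ((280.37103271484375, 117.97740936279297), (36.91552734375, 39.02032470703125), 176.65032958984375)
rim pts 1159 z 0.09879442693255353
depth circle (0.5283797979354858, -0.2187408208847046) 0.02072243019938469
hull circle @z.1 [ 0.52834093 -0.21862894] 0.0203273162924919
ellipse px ((281.2433166503906, 116.46334838867188), (56.99445724487305, 59.724365234375), 179.92218017578125)
knob z 0.1339361165537405
ins 84 z 0.10967427143590486 ((0.5273007154464722, -0.21811655163764954), 0.012024185620248318) [ 0.52719295 -0.21821129] 0.011604433124452952 ((372.47650146484375, 194.58473205566406), (9.696026802062988, 10.373479843139648), 151.80886840820312)
```

View pics/fin.png

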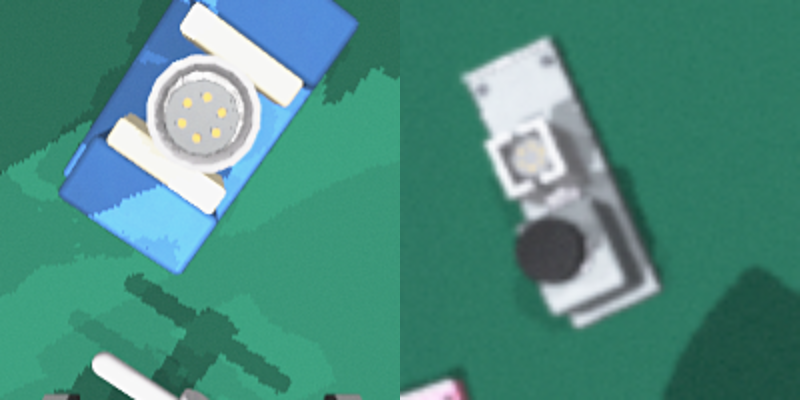

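The left crop shows the insert seated in the shell at (203,115), upright and nearly centred. The right crop shows the knob up at (550,250), the ledge empty and the stack still in the magazine at (528,157). Insert top minus rim is 10.5 mm, so it is home. Handing in.

```bash
python3 -m inch '[[-0.2,0,0,0,0,0,0],[-0.2,0,0,0,0,0,0],[-0.2,0,0,0,0,0,0]]'; python3 -c "
from station import workorder; print(workorder.sign_off())"
```

```text
clock: 19.9
tcp_pos: [0.4731, -0.2445, 0.2193]
tool_rot: [0.975, 0.22, -0.0, -0.0]
contact_force: [0.3, 0.7, 0.7]
finger_gap: 0.051
the job is handed in; nothing more can be done
None
```

The insert is dispensed and seated in the shell in the small vise. I handed the job in at about 20 s on the robot clock; no verdict is reported.

**Dispensing:** I pressed the grey dispenser's knob onto its stop, held it there for about 1.4 s and let it up slowly. The highest force I read was about 16 N. The insert came out onto the ledge.

**Placing:** I gripped the insert by its upper half and lowered it in small steps until it touched the floor of the shell at 2.6 N. Then I opened the gripper and backed away.

**Last checks:**
- **Height:** the insert's top stands about 10.5 mm above the rim; 10 mm is fully home.
- **Centring:** its axis is about 0.7 mm from the shell's.
- **Dispenser:** the knob is up at 0.134 m, its starting height, the ledge is empty and the stack is still in the magazine.
- **Robot:** it is clear of everything.

**Disagreements:**
- **Heights from two views:** triangulation put the rim and the insert's top 4 to 5 mm lower than depth and the text did. I used the depth values, and the contact height agreed with them.
- **Rim check above the shell:** one rim measurement with the insert just above it was about 2 mm off, partly hidden by the gripper. I ignored it.
- **Tilt:** the tilt fitted from depth was meaningless. I judged upright from the pictures and the even ring of pins.
- **Bystanders:** I did not measure them again at the end. Nothing in the moves or the force readings suggests one was touched.

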